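Load a slide carrier onto the scanner's locating pin

TASK

Load the aluminium slide carrier with the blue grip tab on the slide scanner's black deck: set it down and nudge it gently, never forcing the steel locating pin, until its hole drops fully over that pin and it lies flush and square on the deck, its plain end under the reach of the red-pegged clip. Then swing the clip by its red peg fully across the carrier, let go, and leave everything else where it stands.

Things in the scene. Friction and masses are not known exactly. Their poses are not given: they have to be found in the camera images.
- carrier_grip (a point): Centre of the blue grip tab of the loose slide carrier. The carrier is an aluminium plate 120 (its x) x 80 (its y) x 8 mm thick, about 0.25 kg, lying flat, with two glass slides let in flush on either side of the tab. The tab stands upright on the middle of the plate: 30 (x) x 12 (y) x 34 mm tall, to be pinched along y; this point is half-way up it, 17 mm above the plate's top and 25 mm above its underside.
- carrier_hole (a point): Centre of the carrier's only hole, at the level of the plate's underside: a through hole of 13 mm diameter on the plate's centre line, 32 mm from the centre of the tab towards the carrier's -x end. Axes are the carrier's. Its height shows how far the carrier has dropped: 10 mm above the deck when it rests on the pin, 0 when home.
- deck: The fixed scanner; origin on the table under the middle of the carrier place on its black loading deck, which is 210 mm long (x from -105 to +105 mm), reaches in y from -90 to +115 mm, and whose top is 24 mm above the table. A white housing, 60 mm high, stands at its +y side from y = +115 mm outwards. The loaded carrier lies with its x axis along the deck's x axis, and its tab over the middle of the deck to within some 9 mm.
- eccentric: On the deck's top surface, at deck x = -32 mm, y = 0: centre of a flat brass eccentric disc 27 mm across. The steel locating pin, 10 mm diameter and 10 mm tall with a slightly chamfered tip, stands on this disc with its axis 7 mm off this point, in a direction that differs from one set-up to the next and is not reported; disc and pin are locked and do not move, but the pin must not be loaded hard (keep well under 25 N, down or sideways). Axes are the deck's.
- clip (a joint): Angle of the steel hold-down clip in rad: 0 = bar along the deck's +x, clear of the carrier; it swings counter-clockwise seen from above to 1.57 (bar along +y, across the carrier's +x end; hard stop at 1.65). It turns easily (under 1.5 N at the peg) and stays where it is left. Starts between 0 and 0.35.
- clip_peg (a point): Middle of the upright red round peg on the clip's bar, 40 mm from the pivot: 10 mm diameter, 30 mm tall, its foot 38.5 mm and this point 53.5 mm above the table. The bar, 10 mm wide, is 34.5 to 38.5 mm above the table, 2.5 mm above a carrier that is home.
- clip_pivot (a point): The clip's vertical hinge axis, on the deck at deck x = +50 mm, y = -68 mm (39.5 mm above the table).
- spare: Bystander: grey plastic plate 120 x 80 x 8 mm with a low yellow block on it, no hole. Origin at the centre of its underside.
- oil_bottle: Bystander: small amber bottle with black cap, 32 mm across, 70 mm tall. Origin under its centre.
- blue_jar: Bystander: glass jar with blue cap, 60 mm across, 75 mm tall. Origin under its centre.
- mailer: Bystander: white plastic slide mailer 85 x 34 x 20 mm. Origin under its centre.
- pot: Bystander: round wooden cup, 72 mm across, 95 mm tall. Origin under its centre.
Not all that is in view belongs to the job. There is more than one size of the part that bears carrier_grip; the job needs the smallest.

How it is judged:
By the outcome, as a careful person would: the job done as asked, in the order asked, and still so for the second after the job is handed in, with the robot touching nothing.
It also fails if it takes over 67 s, if anything falls off the work surface, if the arm or the gripper's body presses on something with over 40 N, if the wrist force passes 120 N, or if a joint passes its speed limit or range.

ROBOT

A 6-joint arm with a two-finger parallel gripper is mounted at the origin on the work surface. World frame = base frame: x ahead of the robot, y to its left, z up, the work surface at z = 0. Lengths are in m, angles in rad, forces in N, time in s.
With the tool pointing down it reaches from about 0.275 to 1 m from the base axis. Payload 8.4 kg.
Tool frame: the origin (TCP) lies midway between the tips of the shut fingers; the grasp point (between the pads) lies 19 mm behind it; z points along the fingers, y is the line along which they close (so a half turn about z gives the same grasp; the last joint's range is limited). The gripper opens to 85 mm and grips with 20 to 120 N. Pads are 22 mm wide; open, the fingers measure 114 mm over their backs; the gripper's body (76 mm by 85 mm) begins 54 mm behind the grasp point. The pads swing forward as they close: fully open they stand 13 mm farther back than shut.
Start: joints at [-1.288, 0.353, 1.633, -0, 1.155, -0.002], TCP at [0.176, -0.6, 0.231] pointing down, gripper open.
Joint ranges: [-2.63, 2.63], [-0.92, 2.1], [0.06, 2.66], [-1.3, 4.44], [0, 2.69], [-3.02, 3.02]. Speed limits (rad/s): [2.22, 2.22, 2.79, 3.14, 3.14, 3.14].

INTERFACE

Orientations are given as a unit quaternion [w, x, y, z].
In Python, from bench import ctrl, eyes gives the robot as it stands. The module is installed in compiled form; this text tells all that it offers.
- The arm moves only by the tool step_arm, never from a script. Its argument "motion" is a list of rows, each an object of numbers: "x", "y", "z": the shift along the tool's x, y, z in cm; "wx", "wy", "wz": the turn, a rotation vector about the tool's x, y, z in rad; "fingers": the opening, from 0 (shut) to 1 (fully open). In form: [{"x": .., "y": .., "z": .., "wx": .., "wy": .., "wz": .., "fingers": ..}, ...]. A call has 1 to 5 rows; each row is the pose to reach, as a shift and turn from the pose commanded when the call began, along the tool's axes at that moment; what a row does not reach only later rows make up. A row lasts 1/10 s, in which the tool goes at most 50 mm and 8.59 degrees, less where a joint would pass 70% of its speed; a pose out of reach is approached as far as the arm can. A call with a gripper value outside its range is refused whole. The fingers move at their own pace and stop on an object; the grip force is fixed at half the most. Time passes only in rows, so rows that repeat a pose let the fingers close. It gives the time, the measured TCP pose, the force, the opening and the grip force at its end, in the units of the state.
- ctrl.get_obs(): the state, without advancing time (a new reading comes with each control period).
- eyes.get_image(name): name is "side" or "top" or "wrist"; returns a dict with "pixels" (400x640x3 uint8, blue, green, red), "K" (3x3 intrinsics, pixels), "xyz" and "orientation" of the camera in the world. Camera axes: x right, y up, looking along -z (the intrinsics and any distortion apply to the point x, -y, -z); pixel columns grow to the right and rows downward; lengths in m; the calibration is good to about 2 mm. The wrist camera is an equidistant fisheye: a pixel r from the principal point sees the ray r / f radians off the axis. A picture is of the moment at which its call begins. There is no depth.
- ctrl.finish_job(): hands the job in; it is judged then, once.
The state is a dict: "clock": time; "q": joint angles; "dq": joint speeds; "tau": joint torques, N m; "eef_pos": TCP position; "tcp_rot": TCP orientation; "contact_force": force on the tool from outside, world axes, zero at the start; "torque": the same for the moment, N m; "opening": opening from 0.0 (shut) to 1.0 (fully open); "grasp_force": force on a finger pad.
Only numpy, scipy, OpenCV 4.12 (cv2) and the standard library are available. Lean on these libraries where they do the work, as an engineer would, in place of code of your own. Each camera call takes 0.05 s, during which the arm holds its last target. There are 200 camera calls.

## Working session

There is one attempt and no reset: what is moved stays moved. The work goes in short steps, Python scripts to look and compute and a tool call to move; the robot and the scene stay as the last step left them, time stands still between calls to the robot, and variables do not carry over. Pictures are saved under pics/ and viewed, at most 13 in all, crops included, and the job is handed in when it is done.

Besides the shell and the picture viewer there is one more tool, called as name([rows], argument=value, ...), one row to a line, values as JSON. step_arm: Moves the arm, as the interface text tells. Its arguments: {"type":"object","properties":{"motion":{"type":"array","items":{"type":"object","properties":{"x":{"type":"number"},"y":{"type":"number"},"z":{"type":"number"},"wx":{"type":"number"},"wy":{"type":"number"},"wz":{"type":"number"},"fingers":{"type":"number"}}}}},"required":["motion"]}

```bash
mkdir -p pics; cat > h.py <<'E'
import numpy as np, cv2
from bench import ctrl, eyes
from scipy.spatial.transform import Rotation as R
def rot(q): return R.from_quat([q[1],q[2],q[3],q[0]])
def grab(n):
    im=eyes.get_image(n); im['n']=n; return im
def ray(im,u,v):
    K=im['K']; a=(u-K[0,2])/K[0,0]; b=(v-K[1,2])/K[1,1]
    if im['n']=='wrist':
        r=np.hypot(a,b); s=np.sin(r)/max(r,1e-9); d=np.array([a*s,-b*s,-np.cos(r)])
    else: d=np.array([a,-b,-1.])
    return np.array(im['xyz']), rot(im['orientation']).apply(d)
def onz(im,u,v,z):
    o,d=ray(im,u,v); return o+d*(z-o[2])/d[2]
def proj(im,p):
    c=rot(im['orientation']).inv().apply(np.array(p)-im['xyz']); K=im['K']
    a,b,w=c[0],-c[1],-c[2]
    if im['n']=='wrist':
        r=np.hypot(a,b); t=np.arctan2(r,w); a,b,w=a/max(r,1e-9)*t,b/max(r,1e-9)*t,1
    return np.array([K[0,2]+K[0,0]*a/w,K[1,2]+K[1,1]*b/w])
def tool():
    s=ctrl.get_obs(); return np.array(s['eef_pos']),rot(s['tcp_rot']),s
E
python3 - <<'E'
from h import *
for n in ['top','side']:
    im=grab(n); cv2.imwrite(f'pics/{n}0.png',im['pixels']); print(n,im['K'].tolist() if hasattr(im['K'],'tolist') else im['K'],im['xyz'],im['orientation'])
print(ctrl.get_obs())
E
```

```text
top [[421.1119519554057, 0.0, 325.85537441831843], [0.0, 421.1119519554057, 203.55504880446304], [0.0, 0.0, 1.0]] [ 0.3264134  -0.08735122  1.41981548] [ 0.71137568  0.04153562 -0.05814788 -0.69916969]
side [[456.8513853019455, 0.0, 318.6230583920759], [0.0, 456.8513853019455, 206.01391431307178], [0.0, 0.0, 1.0]] [ 0.46233154 -0.87567916  0.92670308] [ 0.93175757  0.36197432 -0.01504229 -0.02400291]
{'clock': 0.1, 'q': array([-1.28838053e+00,  3.53588642e-01,  1.63405556e+00,  1.65610716e-05,
        1.15523782e+00, -2.41310446e-03]), 'dq': array([-0.00147826, -0.00204739, -0.00155059,  0.00108238,  0.00149092,
        0.00044293]), 'tau': array([-1.84308637e-04, -6.06355906e+01, -3.42818141e+01, -1.07921519e-04,
        3.89302644e-03,  1.82717201e-05]), 'eef_pos': array([ 0.17549571, -0.5993983 ,  0.23063248]), 'tcp_rot': array([-6.39429643e-04,  9.89876460e-01,  1.41930191e-01, -8.24620503e-05]), 'contact_force': array([ 0.71521064, -0.37043677,  0.22475226]), 'torque': array([-0.01961051,  0.06322215,  0.05353703]), 'grasp_force': 0.0, 'opening': 1.0028143535474205}
```

View pics/top0.png

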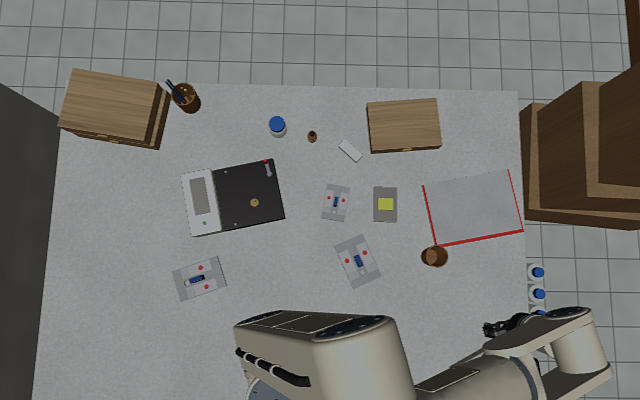

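View pics/side0.png

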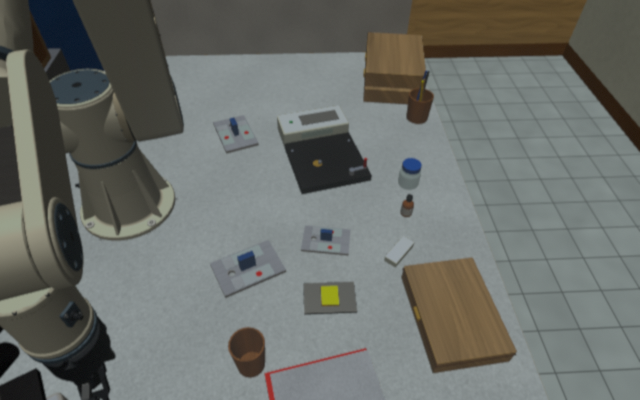

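The top view shows three carriers at (335,202), (358,260) and (200,278). The first is about 36 px long, which makes it the 120 mm one. The deck is at (250,197), with the brass disc at (254,202) and the red peg near (268,162). Next I'll zoom in.

```bash
python3 - <<'E'
from h import *
t=grab('top'); s=grab('side')
a=cv2.resize(t['pixels'][150:300,165:400],None,fx=3.4,fy=3.4,interpolation=cv2.INTER_CUBIC)[:510,:800]
cv2.imwrite('pics/c1.png',a)
b=cv2.resize(s['pixels'][95:265,260:440],None,fx=3.5,fy=3.5,interpolation=cv2.INTER_CUBIC)[:600]
cv2.imwrite('pics/c2.png',b)
for im in (t,s):
    hsv=cv2.cvtColor(im['pixels'],cv2.COLOR_BGR2HSV)
    for nm,lo,hi in [('blue',(100,120,40),(125,255,255)),('red',(0,150,80),(8,255,255)),('red2',(172,150,80),(180,255,255)),('brass',(12,90,80),(28,255,255))]:
        m=cv2.inRange(hsv,lo,hi); n,l,st,c=cv2.connectedComponentsWithStats(m)
        print(im['n'],nm,[(c[i].round(1).tolist(),int(st[i,4]),onz(im,*c[i],.03)[:2].round(3).tolist()) for i in range(1,n) if 6<st[i,4]<400 and 100<c[i][0]<450])
E
```

```text
top blue [([174.6, 92.1], 42, [0.901, 0.407]), ([276.4, 123.3], 190, [0.798, 0.055]), ([335.5, 201.0], 26, [0.533, -0.151]), ([358.3, 260.6], 52, [0.337, -0.228]), ([195.2, 278.7], 58, [0.271, 0.299])]
top red [([264.8, 160.2], 8, [0.668, 0.09]), ([429.0, 214.5], 97, [0.494, -0.464]), ([364.4, 252.4], 13, [0.364, -0.248]), ([346.5, 260.5], 12, [0.337, -0.189]), ([200.1, 267.3], 12, [0.308, 0.286]), ([205.9, 286.4], 11, [0.247, 0.264])]
top red2 []
top brass [([186.3, 84.7], 18, [0.928, 0.369]), ([158.1, 117.0], 176, [0.81, 0.457]), ([116.2, 94.5], 8, [0.887, 0.604]), ([189.1, 98.8], 46, [0.878, 0.356]), ([178.8, 103.1], 12, [0.862, 0.39]), ([414.6, 124.6], 7, [0.805, -0.42]), ([311.3, 136.6], 26, [0.754, -0.065]), ([114.8, 140.6], 28, [0.724, 0.595]), ([407.4, 148.7], 28, [0.719, -0.394]), ([254.0, 202.7], 48, [0.522, 0.12]), ([431.1, 255.9], 153, [0.357, -0.468]), ([443.6, 248.9], 9, [0.38, -0.51]), ([445.7, 261.0], 7, [0.341, -0.516])]
side blue [([232.9, 121.9], 26, [0.265, 0.32]), ([411.5, 165.1], 203, [0.796, 0.092]), ([325.9, 231.2], 29, [0.531, -0.144]), ([245.2, 256.1], 69, [0.331, -0.212])]
side red [([258.6, 273.1], 11, [0.365, -0.263]), ([269.2, 386.3], 101, [0.395, -0.529])]
side red2 []
side brass [([422.0, 81.7], 9, [0.919, 0.526]), ([389.3, 88.7], 238, [0.795, 0.486]), ([316.2, 163.3], 37, [0.52, 0.112]), ([407.5, 204.0], 36, [0.756, -0.06]), ([330.0, 305.0], 17, [0.526, -0.355]), ([239.4, 331.3], 24, [0.329, -0.409]), ([248.8, 352.9], 211, [0.352, -0.458])]
```

View pics/c1.png

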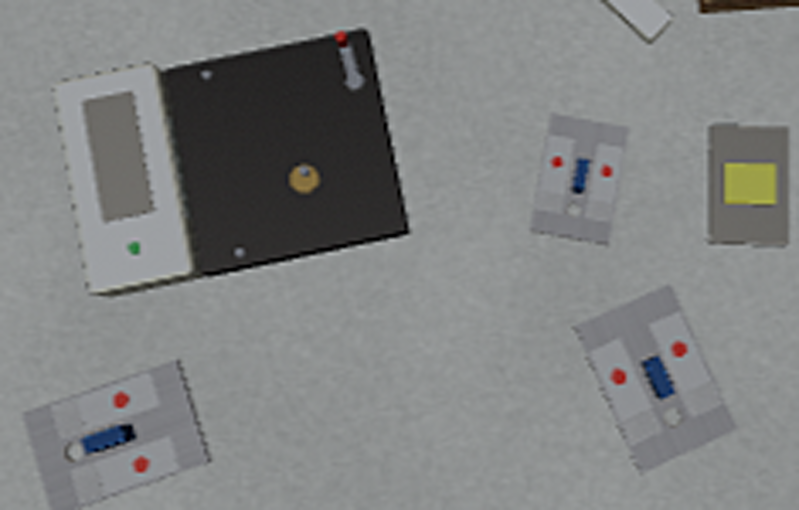

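View pics/c2.png

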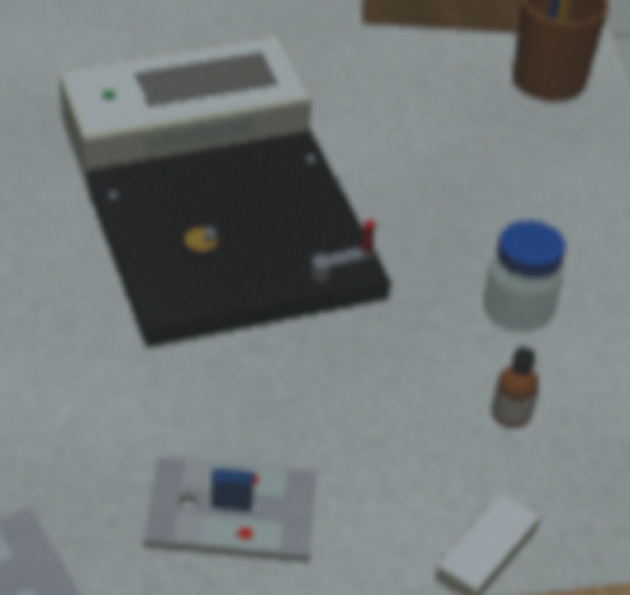

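The crops show the carrier's hole at (333.8,211.8) in the top view, on the robot's side. That matches the deck's -x end, where the disc sits at (254,202). I'll move above the carrier now.

step_arm([
  {"x": 5,"y": -3.6},
  {"x": 9,"y": -6.4},
  {"x": 13,"y": -9},
  {"x": 15.6,"y": -11.1},
  {"x": 15.6,"y": -11.1},
])

```text
invalid input at $.motion[0]: expected keys x, y, z, wx, wy, wz, fingers
```

step_arm([
  {"x": 4,"y": -2.9},
  {"x": 8,"y": -5.8},
  {"x": 12,"y": -8.6},
  {"x": 15.6,"y": -11.1},
  {"x": 15.6,"y": -11.1},
])

```text
invalid input at $.motion[0]: expected keys x, y, z, wx, wy, wz, fingers
```

step_arm([
  {"x": 4,"y": -2.9,"wz": 0.1},
  {"x": 8,"y": -5.8,"wz": 0.2},
  {"x": 12,"y": -8.6,"wz": 0.3},
  {"x": 15.6,"y": -11.1,"wz": 0.4},
  {"x": 15.6,"y": -11.1,"wz": 0.4},
])

```text
invalid input at $.motion[0]: expected keys x, y, z, wx, wy, wz, fingers
```

```bash
python3 - <<'E'
from h import *
p,r,s=tool(); print(p,r.as_matrix().round(3).tolist(),s['clock'])
w=grab('wrist'); cv2.imwrite('pics/w1.png',w['pixels']); print(w['K'],w['xyz'],w['orientation'])
print('tab',proj(w,[.532,-.148,.042]),'disc',proj(w,[.521,.117,.024]))
np.save('w1.npy',w,allow_pickle=True)
E
```

```text
[ 0.17552195 -0.5995794   0.23085118] [[0.96, 0.281, -0.0], [0.281, -0.96, 0.001], [0.0, -0.001, -1.0]] 0.2
[[309.70691629   0.         324.12034438]
 [  0.         309.70691629 198.71575649]
 [  0.           0.           1.        ]] [ 0.24281893 -0.57951002  0.37383122] [ 0.7923018  -0.11238961  0.08471802 -0.5936744 ]
tab [ 106.2685727  -112.60581654] disc [ 23.59772899 -77.21794386]
```

View pics/w1.png

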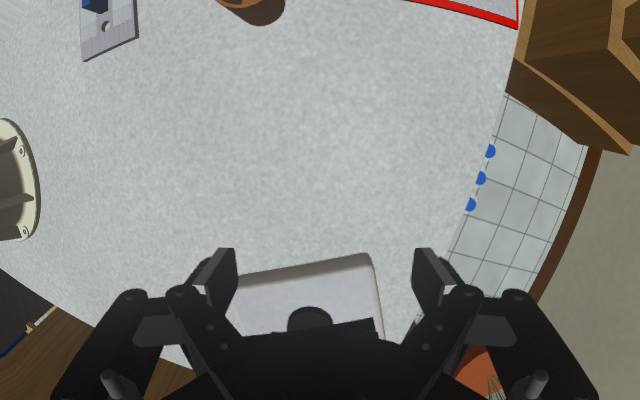

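The moves were refused because every row needs all the keys, so this picture only shows the start pose: fingers at the bottom, table ahead. I'll resend with all keys.

step_arm([
  {"x": 4,"y": -2.9,"z": 0,"wx": 0,"wy": 0,"wz": 0,"fingers": 1},
  {"x": 8,"y": -5.8,"z": 0,"wx": 0,"wy": 0,"wz": 0,"fingers": 1},
  {"x": 12,"y": -8.6,"z": 0,"wx": 0,"wy": 0,"wz": 0,"fingers": 1},
  {"x": 15.6,"y": -11.1,"z": 0,"wx": 0,"wy": 0,"wz": 0,"fingers": 1},
  {"x": 15.6,"y": -11.1,"z": 0,"wx": 0,"wy": 0,"wz": 0,"fingers": 1},
])

```text
clock: 0.75
eef_pos: [0.2965, -0.4457, 0.2313]
tcp_rot: [-0.001, 0.99, 0.144, 0.0]
contact_force: [0.2, 0.5, 0.1]
opening: 1.0
grasp_force: 0.0
```

step_arm([
  {"x": 4,"y": -2.9,"z": 0,"wx": 0,"wy": 0,"wz": 0,"fingers": 1},
  {"x": 8,"y": -5.8,"z": 0,"wx": 0,"wy": 0,"wz": 0,"fingers": 1},
  {"x": 12,"y": -8.6,"z": 0,"wx": 0,"wy": 0,"wz": 0,"fingers": 1},
  {"x": 15.6,"y": -11.1,"z": 0,"wx": 0,"wy": 0,"wz": 0,"fingers": 1},
  {"x": 15.6,"y": -11.1,"z": 0,"wx": 0,"wy": 0,"wz": 0,"fingers": 1},
])

```text
clock: 1.25
eef_pos: [0.4151, -0.2961, 0.2314]
tcp_rot: [-0.0, 0.99, 0.144, 0.001]
contact_force: [-0.7, 0.8, 0.2]
opening: 1.003
grasp_force: 0.0
```

step_arm([
  {"x": 3,"y": -2.2,"z": 0,"wx": 0,"wy": 0,"wz": 0.1,"fingers": 1},
  {"x": 6,"y": -4.4,"z": 0,"wx": 0,"wy": 0,"wz": 0.2,"fingers": 1},
  {"x": 9,"y": -6.4,"z": 0,"wx": 0,"wy": 0,"wz": 0.3,"fingers": 1},
  {"x": 12,"y": -8.5,"z": 0,"wx": 0,"wy": 0,"wz": 0.4,"fingers": 1},
  {"x": 12,"y": -8.5,"z": 0,"wx": 0,"wy": 0,"wz": 0.4,"fingers": 1},
])

```text
clock: 1.75
eef_pos: [0.5061, -0.1821, 0.2313]
tcp_rot: [-0.0, 0.998, -0.058, 0.001]
contact_force: [-0.2, -0.4, -0.2]
opening: 0.999
grasp_force: 0.0
```

```bash
python3 - <<'E'
from h import *
p,r,s=tool(); print(p,r.as_matrix().round(3).tolist(),s['clock'])
w=grab('wrist'); cv2.imwrite('pics/w2.png',w['pixels'])
print('tab',proj(w,[.532,-.148,.042]),'disc',proj(w,[.521,.117,.024]))
np.save('w2.npy',w,allow_pickle=True)
E
```

```text
[ 0.50607461 -0.1820647   0.23131092] [[0.993, -0.116, 0.001], [-0.116, -0.993, 0.0], [0.001, -0.001, -1.0]] 1.75
tab [290.39137642 156.31213812] disc [110.45025483 190.92888152]
```

View pics/w2.png

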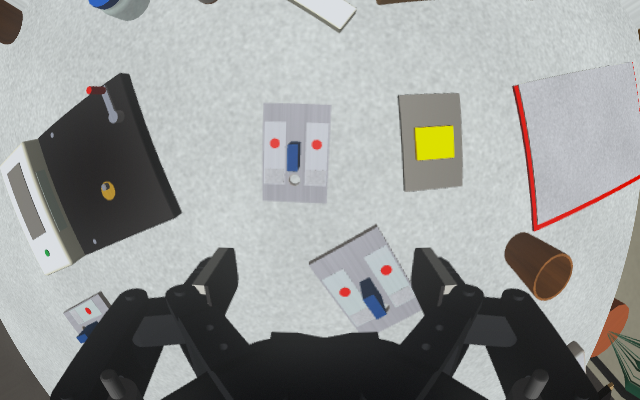

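The wrist view shows the carrier's corners at about (264,103), (331,104), (327,203) and (262,200), and its hole at (294,179). The disc is at (108,190), and the deck corners are at (127,73) and (181,213).

```bash
python3 - <<'E'
from h import *
w=np.load('w2.npy',allow_pickle=True).item()
P=[onz(w,*c,.008)[:2] for c in [(264,103),(331,104),(327,203),(262,200)]]
print('corners',np.round(P,4).tolist(),'sides',[round(float(np.linalg.norm(P[i]-P[i-1])),4) for i in range(4)],'centre',np.mean(P,0))
d=(P[0]+P[1]-P[2]-P[3]); print('yaw',np.degrees(np.arctan2(d[1],d[0])))
h=onz(w,294,179,.008)[:2]; print('hole',h, 'dist',np.linalg.norm(np.mean(P,0)-h))
a,b=[onz(w,*c,.024)[:2] for c in [(127,73),(181,213)]]; e=a-b
print('deck edge',a,b,np.linalg.norm(e),'yaw',np.degrees(np.arctan2(e[1],e[0])))
print('disc',onz(w,108,190,.024)[:2])
hsv=cv2.cvtColor(w['pixels'],cv2.COLOR_BGR2HSV)
for nm,lo,hi in [('blue',(100,120,30),(125,255,255)),('brass',(12,90,60),(28,255,255)),('red',(0,150,80),(8,255,255)),('dred',(0,200,60),(8,255,255))]:
    n,l,st,c=cv2.connectedComponentsWithStats(cv2.inRange(hsv,lo,hi))
    for i in range(1,n):
        if st[i,4]>15 and 60<c[i][0]<340 and c[i][1]<230: print(nm,c[i].round(1),st[i].tolist(),onz(w,*c[i],.025)[:2].round(4))
E
```

```text
corners [[0.5953, -0.1209], [0.5836, -0.199], [0.4645, -0.1805], [0.4778, -0.1003]] sides [0.1193, 0.0789, 0.1205, 0.0813] centre [ 0.5302984  -0.15018066]
yaw -9.369654497024122
hole [ 0.49942045 -0.14419471] dist 0.031452813327094216
deck edge [0.67084289 0.05305069] [0.47744035 0.00729443] 0.19874148898288355 yaw 13.310615338845137
disc [0.52291671 0.12134576]
blue [97.9  2.4] [89, 0, 21, 7, 107] [0.7921 0.0994]
blue [292.2 157.2] [287, 144, 11, 27, 283] [ 0.5284 -0.1477]
brass [108.6 191.4] [101, 181, 15, 20, 180] [0.5209 0.1199]
red [88.9 89.7] [86, 86, 6, 8, 33] [0.6674 0.1241]
red [274.4 142.9] [271, 139, 8, 9, 59] [ 0.5475 -0.1297]
red [316.4 144.3] [313, 140, 8, 9, 59] [ 0.5398 -0.177 ]
dred [88.4 89.8] [87, 87, 4, 6, 20] [0.6676 0.125 ]
```

step_arm([
  {"x": 2.0,"y": -3.5,"z": 3,"wx": 0,"wy": 0,"wz": 0.047,"fingers": 1},
  {"x": 2.0,"y": -3.5,"z": 7,"wx": 0,"wy": 0,"wz": 0.047,"fingers": 1},
  {"x": 2.0,"y": -3.5,"z": 11,"wx": 0,"wy": 0,"wz": 0.047,"fingers": 1},
  {"x": 2.0,"y": -3.5,"z": 14,"wx": 0,"wy": 0,"wz": 0.047,"fingers": 1},
  {"x": 2.0,"y": -3.5,"z": 14,"wx": 0,"wy": 0,"wz": 0.047,"fingers": 1},
])

```text
clock: 2.3
eef_pos: [0.5243, -0.1519, 0.0876]
tcp_rot: [-0.001, 0.997, -0.081, -0.004]
contact_force: [-0.5, -0.8, 0.5]
opening: 0.996
grasp_force: 0.0
```

```bash
python3 - <<'E'
from h import *
p,r,s=tool(); print(p,r.as_matrix().round(3).tolist(),s['clock'])
w=grab('wrist'); cv2.imwrite('pics/w3.png',w['pixels'])
hsv=cv2.cvtColor(w['pixels'],cv2.COLOR_BGR2HSV)
for nm,lo,hi in [('blue',(100,120,30),(125,255,255)),('brass',(12,90,60),(28,255,255)),('red',(0,150,80),(8,255,255))]:
    n,l,st,c=cv2.connectedComponentsWithStats(cv2.inRange(hsv,lo,hi))
    for i in range(1,n):
        if st[i,4]>15 and c[i][1]<330: print(nm,c[i].round(1),st[i].tolist(),onz(w,*c[i],.008)[:2].round(4),onz(w,*c[i],.025)[:2].round(4))
E
```

```text
[ 0.5242939  -0.15188645  0.08763155] [[0.987, -0.161, -0.007], [-0.161, -0.987, 0.002], [-0.007, -0.0, -1.0]] 2.3
blue [319.3 210.6] [311, 190, 18, 43, 739] [ 0.5205 -0.1473] [ 0.5261 -0.1485]
brass [506.4 166.1] [497, 145, 50, 55, 348] [ 0.5326 -0.305 ] [ 0.5373 -0.2941]
brass [ 60.4 252.4] [51, 239, 17, 25, 229] [0.5152 0.1426] [0.5212 0.1192]
brass [613.9 313.2] [579, 272, 61, 86, 3102] [ 0.2954 -0.5309] [ 0.3183 -0.5027]
red [615.  179.8] [604, 87, 36, 182, 1232] [ 0.5    -0.4609] [ 0.5072 -0.4381]
red [  7.1 116.8] [5, 112, 5, 11, 47] [0.6793 0.179 ] [0.6728 0.1528]
red [286.2 182.2] [280, 175, 14, 15, 164] [ 0.5463 -0.1268] [ 0.55   -0.1296]
red [354.  182.3] [347, 175, 15, 15, 173] [ 0.5381 -0.1763] [ 0.5424 -0.1753]
```

View pics/w3.png

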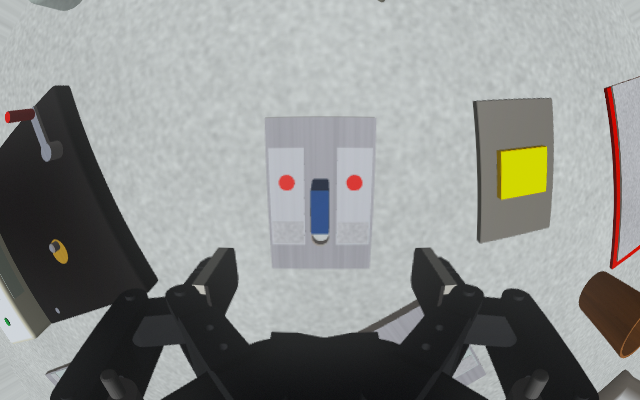

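The wrist view shows the tab at (319,210), square between the fingers, with the plate's corners at (265,117), (376,117), (372,268) and (272,268). I'll descend part way and let the arm settle.

step_arm([
  {"x": 0,"y": 0,"z": 1.5,"wx": 0,"wy": 0,"wz": 0,"fingers": 1},
  {"x": 0,"y": 0,"z": 3,"wx": 0,"wy": 0,"wz": 0,"fingers": 1},
  {"x": 0,"y": 0,"z": 4,"wx": 0,"wy": 0,"wz": 0,"fingers": 1},
  {"x": 0,"y": 0,"z": 4,"wx": 0,"wy": 0,"wz": 0,"fingers": 1},
  {"x": 0,"y": 0,"z": 4,"wx": 0,"wy": 0,"wz": 0,"fingers": 1},
])

```text
clock: 2.85
eef_pos: [0.5284, -0.1519, 0.0523]
tcp_rot: [0.0, 0.997, -0.081, 0.001]
contact_force: [0.5, 0.3, 0.6]
opening: 0.997
grasp_force: 0.0
```

```bash
python3 - <<'E'
from h import *
p,r,s=tool(); print(p,r.as_matrix().round(4).tolist(),s['clock'])
w=np.load('w2.npy',allow_pickle=True).item()
w=grab('wrist'); 
hsv=cv2.cvtColor(w['pixels'],cv2.COLOR_BGR2HSV)
for nm,lo,hi in [('blue',(100,120,30),(125,255,255)),('red',(0,150,80),(8,255,255))]:
    n,l,st,c=cv2.connectedComponentsWithStats(cv2.inRange(hsv,lo,hi))
    for i in range(1,n):
        if st[i,4]>15 and c[i][1]<330: print(nm,c[i].round(1),st[i].tolist(),onz(w,*c[i],.008)[:2].round(4),onz(w,*c[i],.025)[:2].round(4))
E
```

```text
[ 0.52837787 -0.15185422  0.05232547] [[0.9869, -0.1616, 0.0011], [-0.1616, -0.9869, -0.0004], [0.0012, 0.0002, -1.0]] 2.85
blue [319.3 239.3] [309, 215, 22, 51, 1021] [ 0.5171 -0.1466] [ 0.5243 -0.1481]
red [635.5 189.7] [627, 92, 13, 193, 962] [ 0.5038 -0.4556] [ 0.5123 -0.429 ]
red [280.9 202.1] [273, 194, 17, 17, 232] [ 0.5462 -0.1268] [ 0.5508 -0.13  ]
red [359.7 202.2] [351, 194, 18, 17, 235] [ 0.538  -0.1762] [ 0.5434 -0.175 ]
```

step_arm([
  {"x": 0.2,"y": -0.2,"z": 1.5,"wx": 0,"wy": 0,"wz": 0,"fingers": 1},
  {"x": 0.2,"y": -0.2,"z": 3,"wx": 0,"wy": 0,"wz": 0,"fingers": 1},
  {"x": 0.2,"y": -0.2,"z": 3.9,"wx": 0,"wy": 0,"wz": 0,"fingers": 1},
  {"x": 0.2,"y": -0.2,"z": 3.9,"wx": 0,"wy": 0,"wz": 0,"fingers": 0.6},
  {"x": 0.2,"y": -0.2,"z": 3.9,"wx": 0,"wy": 0,"wz": 0,"fingers": 0.3},
])

```text
clock: 3.4
eef_pos: [0.5297, -0.1495, 0.0116]
tcp_rot: [-0.0, 0.997, -0.081, -0.001]
contact_force: [-0.0, 0.9, 0.6]
opening: 0.69
grasp_force: 0.0
```

step_arm([
  {"x": 0,"y": 0,"z": 0,"wx": 0,"wy": 0,"wz": 0,"fingers": 0.2},
  {"x": 0,"y": 0,"z": 0,"wx": 0,"wy": 0,"wz": 0,"fingers": 0.1},
  {"x": 0,"y": 0,"z": 0,"wx": 0,"wy": 0,"wz": 0,"fingers": 0},
  {"x": 0,"y": 0,"z": 0,"wx": 0,"wy": 0,"wz": 0,"fingers": 0},
  {"x": 0,"y": 0,"z": 0,"wx": 0,"wy": 0,"wz": 0,"fingers": 0},
])

```text
clock: 3.9
eef_pos: [0.5305, -0.1498, 0.0128]
tcp_rot: [0.0, 0.997, -0.081, 0.0]
contact_force: [-0.8, 0.1, 5.4]
opening: 0.128
grasp_force: 59.3
```

step_arm([
  {"x": 0,"y": 0,"z": -2,"wx": 0,"wy": 0,"wz": 0,"fingers": 0},
  {"x": 0,"y": 0,"z": -5,"wx": 0,"wy": 0,"wz": 0,"fingers": 0},
  {"x": 0,"y": 0,"z": -8,"wx": 0,"wy": 0,"wz": 0,"fingers": 0},
  {"x": 0,"y": 0,"z": -11,"wx": 0,"wy": 0,"wz": 0,"fingers": 0},
  {"x": 0,"y": 0,"z": -12,"wx": 0,"wy": 0,"wz": 0,"fingers": 0},
])

```text
clock: 4.4
eef_pos: [0.5315, -0.1501, 0.1349]
tcp_rot: [0.0, 0.997, -0.081, 0.002]
contact_force: [-0.5, -0.3, -2.6]
opening: 0.128
grasp_force: 58.6
```

step_arm([
  {"x": 0.3,"y": -3.5,"z": 0,"wx": 0,"wy": 0,"wz": -0.08,"fingers": 0},
  {"x": 0.6,"y": -7.5,"z": 0,"wx": 0,"wy": 0,"wz": -0.18,"fingers": 0},
  {"x": 1,"y": -11.5,"z": 0,"wx": 0,"wy": 0,"wz": -0.28,"fingers": 0},
  {"x": 1.3,"y": -15.5,"z": 0,"wx": 0,"wy": 0,"wz": -0.36,"fingers": 0},
  {"x": 1.5,"y": -18.4,"z": 0,"wx": 0,"wy": 0,"wz": -0.39,"fingers": 0},
])

```text
clock: 4.9
eef_pos: [0.5744, 0.0317, 0.1311]
tcp_rot: [-0.0, 0.993, 0.115, -0.001]
contact_force: [0.3, -0.1, -2.6]
opening: 0.13
grasp_force: 58.9
```

step_arm([
  {"x": 0,"y": 0,"z": 0,"wx": 0,"wy": 0,"wz": 0,"fingers": 0},
  {"x": 0,"y": 0,"z": 0,"wx": 0,"wy": 0,"wz": 0,"fingers": 0},
  {"x": 0,"y": 0,"z": 0,"wx": 0,"wy": 0,"wz": 0,"fingers": 0},
])

```text
clock: 5.2
eef_pos: [0.5739, 0.0287, 0.1315]
tcp_rot: [0.0, 0.994, 0.113, -0.001]
contact_force: [-0.4, -0.4, -2.5]
opening: 0.126
grasp_force: 59.0
```

```bash
python3 - <<'E'
from h import *
p,r,s=tool(); print(p,r.as_matrix().round(4).tolist(),s)
w=grab('wrist'); np.save('w4.npy',w,allow_pickle=True)
a=w['pixels']; 
cv2.imwrite('pics/w4.png',cv2.resize(a[40:340,60:460],None,fx=2,fy=2,interpolation=cv2.INTER_CUBIC))
E
```

```text
[0.5739244  0.02874977 0.13149691] [[0.9743, 0.2252, -0.0014], [0.2252, -0.9743, -0.0003], [-0.0015, 0.0, -1.0]] {'clock': 5.2, 'q': array([ 4.76002693e-02,  3.90815127e-01,  1.82817749e+00, -3.34341166e-04,
        9.24043779e-01,  1.39142241e+00]), 'dq': array([-1.06322845e-02, -5.76090503e-03, -1.70909627e-03,  1.22800604e-03,
       -7.68898687e-05,  5.89833987e-04]), 'tau': array([ 9.31937043e-01, -5.86074972e+01, -2.95191371e+01,  4.77018056e-02,
       -1.81861926e-02,  1.15271152e-03]), 'eef_pos': array([0.5739244 , 0.02874977, 0.13149691]), 'tcp_rot': array([ 8.55201958e-05,  9.93555557e-01,  1.13343796e-01, -7.29083401e-04]), 'contact_force': array([-0.42801128, -0.38057417, -2.49981086]), 'torque': array([ 0.00904821,  0.02460562, -0.05841327]), 'grasp_force': 58.992276191711426, 'opening': 0.12576730338208228}
```

View pics/w4.png

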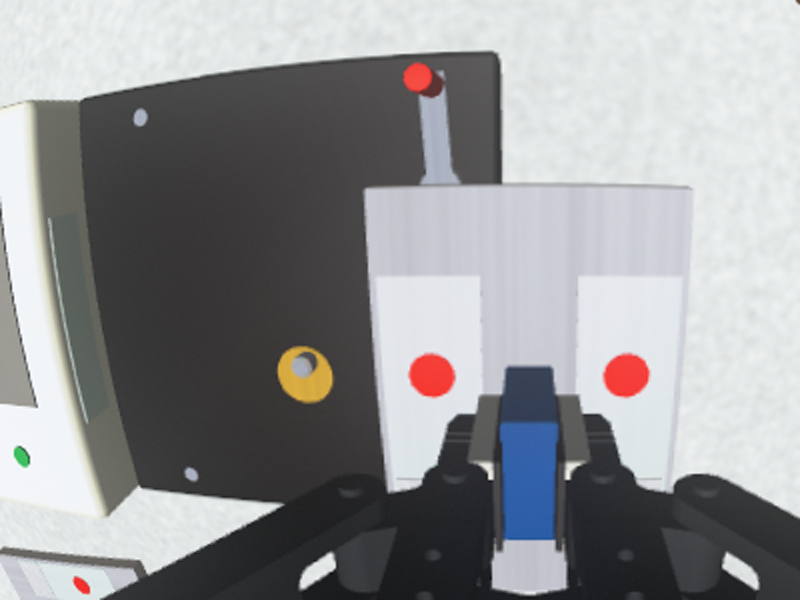

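The crop (2x, offset 60,40) shows the pin tip at (302,366) on the disc at (305,375), and the deck's +x corners at (80,100) and (495,53). The plate's front corners are at (365,187) and (692,187), the red dots at (432,375) and (626,375), and the clip peg's top at (418,77).

```bash
python3 - <<'E'
from h import *
w=np.load('w4.npy',allow_pickle=True).item(); px=w['pixels']; p,r,s=tool()
f=lambda u,v:(60+u/2,40+v/2)
hsv=cv2.cvtColor(px,cv2.COLOR_BGR2HSV)
m=np.zeros(px.shape[:2],np.uint8); m[205:248,192:232]=cv2.inRange(hsv,(12,90,60),(28,255,255))[205:248,192:232]
c=max(cv2.findContours(m,0,1)[0],key=cv2.contourArea); hull=cv2.convexHull(c)
# ray-cast hull to plane, fit circle
H=np.array([onz(w,*q[0],.024)[:2] for q in hull]); (cc,rad)=cv2.minEnclosingCircle((H*1000).astype(np.float32)); print('disc',cc,rad)
M=cv2.moments(hull); print(' by moments',onz(w,M['m10']/M['m00'],M['m01']/M['m00'],.024)[:2])
g=np.zeros_like(m); g[205:248,192:232]=cv2.inRange(hsv,(0,0,120),(180,60,255))[205:248,192:232]
n,l,st,cn=cv2.connectedComponentsWithStats(g); print('grey',[(cn[i].round(2).tolist(),st[i].tolist()) for i in range(1,n)])
i=max(range(1,n),key=lambda i:st[i,4]) ; pin=onz(w,*cn[i],.034)[:2]; print('pin',pin)
a=onz(w,*f(80,100),.024)[:2]; b=onz(w,*f(495,53),.024)[:2]; e=a-b; print('deck +x edge',a,b,np.linalg.norm(e),'yaw',np.degrees(np.arctan2(e[1],e[0]))-90)
s1=onz(w,*f(140,117),.024)[:2]; s2=onz(w,*f(192,474),.024)[:2];e=s1-s2; print('screws',s1,s2,np.linalg.norm(e),np.degrees(np.arctan2(e[1],e[0])))
zt=p[2]-.0048
A=[onz(w,*f(*q),zt)-p for q in [(365,187),(692,187),(432,375),(626,375)]]
A=[r.inv().apply(q)[:2] for q in A]; print('tool-frame plate corners, dots',np.round(A,4).tolist())
# colour centroids of the dots
n,l,st,cn=cv2.connectedComponentsWithStats(cv2.inRange(hsv,(0,150,80),(8,255,255)))
for i in range(1,n):
    if st[i,4]>40 and 150<cn[i][0]<420 and cn[i][1]<260: print('red',cn[i].round(1),st[i,4],'tool',r.inv().apply(onz(w,*cn[i],zt)-p)[:2].round(4),'peg world',onz(w,*cn[i],.0685)[:2].round(4))
print('tab top front', r.inv().apply(onz(w,*f(528,367),zt+.034)-p)[:2], 'back',r.inv().apply(onz(w,*f(528,421),zt+.034)-p)[:2],r.inv().apply(onz(w,*f(528,538),zt)-p)[:2])
# w2 check: hole relative to dots on the table
w=np.load('w2.npy',allow_pickle=True).item(); h=onz(w,294,179,.008)[:2]
d=(onz(w,274.4,142.9,.008)+onz(w,316.4,144.3,.008))[:2]/2; print('hole-dots',np.linalg.norm(h-d))
E
```

```text
disc (522.1316528320312, 121.88282012939453) 14.23670482635498
 by moments [0.52242134 0.12170057]
grey [([210.42, 223.02], [206, 218, 10, 11, 83])]
pin [0.5303933  0.12059011]
deck +x edge [0.62880972 0.26272769] [0.67470211 0.06594861] 0.2020596907382767 yaw 13.127746598516438
screws [0.62423199 0.222587  ] [0.44837973 0.18094809] 0.18071473793969914 13.321349843237673
tool-frame plate corners, dots [[0.0602, -0.0402], [0.0603, 0.039], [0.0118, -0.0255], [0.0118, 0.0246]]
red [268.5  78.4] 164 tool [ 0.0864 -0.0269] peg world [0.6561 0.0857]
red [275.5 227.4] 350 tool [ 0.0119 -0.0257] peg world [0.555  0.0607]
red [372.7 227.4] 354 tool [0.0119 0.0244] peg world [ 0.5708 -0.0075]
tab top front [ 0.02706254 -0.0007086 ] back [ 0.0153117  -0.00070679] [-0.0394868  -0.00070676]
hole-dots 0.043310202899366164
```

step_arm([
  {"x": 0.4,"y": -3,"z": 0,"wx": 0,"wy": 0,"wz": 0,"fingers": 0},
  {"x": 0.7,"y": -6.5,"z": 0,"wx": 0,"wy": 0,"wz": 0,"fingers": 0},
  {"x": 0.97,"y": -9.88,"z": 2,"wx": 0,"wy": 0,"wz": 0,"fingers": 0},
  {"x": 0.97,"y": -9.88,"z": 4.5,"wx": 0,"wy": 0,"wz": 0,"fingers": 0},
  {"x": 0.97,"y": -9.88,"z": 6.5,"wx": 0,"wy": 0,"wz": 0,"fingers": 0},
])

```text
clock: 5.75
eef_pos: [0.5613, 0.1278, 0.0663]
tcp_rot: [0.0, 0.994, 0.114, -0.0]
contact_force: [-0.4, -0.4, -2.1]
opening: 0.126
grasp_force: 59.3
```

step_arm([
  {"x": 0,"y": 0,"z": 0.4,"wx": 0,"wy": 0,"wz": 0,"fingers": 0},
  {"x": 0,"y": 0,"z": 0.7,"wx": 0,"wy": 0,"wz": 0,"fingers": 0},
  {"x": 0,"y": 0,"z": 0.7,"wx": 0,"wy": 0,"wz": 0,"fingers": 0},
  {"x": 0,"y": 0,"z": 0.7,"wx": 0,"wy": 0,"wz": 0,"fingers": 0},
])

```text
clock: 6.15
eef_pos: [0.5626, 0.1276, 0.0613]
tcp_rot: [-0.0, 0.994, 0.113, 0.001]
contact_force: [-0.8, -0.4, -2.1]
opening: 0.13
grasp_force: 59.3
```

```bash
python3 - <<'E'
from h import *
p,r,s=tool(); print(p,r.as_matrix().round(4).tolist(),s['contact_force'],s['torque'])
w=grab('wrist'); np.save('w5.npy',w,allow_pickle=True)
print(np.degrees(np.arctan2(*r.as_matrix()[[1,0],0])), 'want TCP shift tool cm',r.inv().apply(np.array([.5611,.1271,p[2]])-p)*100)
E
```

```text
[0.56258983 0.12759897 0.06125785] [[0.9743, 0.2251, 0.0015], [0.2251, -0.9743, 0.0003], [0.0016, 0.0, -1.0]] [-0.8194623  -0.35310199 -2.09564185] [-0.02477794  0.00146388 -0.04615736]
13.008351937481153 want TCP shift tool cm [-0.1563908   0.01508138 -0.00024638]
```

step_arm([
  {"x": -0.1,"y": 0,"z": 0.4,"wx": 0,"wy": 0,"wz": 0,"fingers": 0},
  {"x": -0.1,"y": 0,"z": 0.8,"wx": 0,"wy": 0,"wz": 0,"fingers": 0},
  {"x": -0.1,"y": 0,"z": 0.8,"wx": 0,"wy": 0,"wz": 0,"fingers": 0},
])

```text
clock: 6.5
eef_pos: [0.5603, 0.1276, 0.0518]
tcp_rot: [0.0, 0.994, 0.114, -0.0]
contact_force: [0.5, 0.3, -2.3]
opening: 0.127
grasp_force: 59.3
```

step_arm([
  {"x": 0,"y": 0,"z": 0,"wx": 0,"wy": 0,"wz": 0,"fingers": 0},
])

```text
clock: 6.6
eef_pos: [0.5607, 0.1277, 0.0521]
tcp_rot: [0.0, 0.994, 0.114, -0.0]
contact_force: [0.5, -0.6, -2.3]
opening: 0.132
grasp_force: 59.3
```

step_arm([
  {"x": 0,"y": 0,"z": 0,"wx": 0,"wy": 0,"wz": 0,"fingers": 0},
])

```text
clock: 6.7
eef_pos: [0.5609, 0.1277, 0.0523]
tcp_rot: [-0.0, 0.994, 0.114, 0.0]
contact_force: [0.5, 0.9, -1.7]
opening: 0.127
grasp_force: 59.3
```

step_arm([
  {"x": 0,"y": 0,"z": 0.1,"wx": 0,"wy": 0,"wz": 0,"fingers": 0},
])

```text
clock: 6.8
eef_pos: [0.561, 0.1277, 0.0514]
tcp_rot: [-0.0, 0.994, 0.114, 0.0]
contact_force: [0.3, -0.3, -1.3]
opening: 0.128
grasp_force: 59.3
```

step_arm([
  {"x": 0,"y": 0.06,"z": 0.2,"wx": 0,"wy": 0,"wz": 0,"fingers": 0},
  {"x": 0,"y": 0.06,"z": 0.4,"wx": 0,"wy": 0,"wz": 0,"fingers": 0},
  {"x": 0,"y": 0.06,"z": 0.4,"wx": 0,"wy": 0,"wz": 0,"fingers": 0},
])

```text
clock: 7.1
eef_pos: [0.5607, 0.127, 0.0469]
tcp_rot: [0.0, 0.994, 0.114, -0.0]
contact_force: [-1.1, 0.0, -1.6]
opening: 0.129
grasp_force: 59.3
```

step_arm([
  {"x": 0,"y": 0,"z": 0.05,"wx": 0,"wy": 0,"wz": 0,"fingers": 0},
  {"x": 0,"y": 0,"z": 0.05,"wx": 0,"wy": 0,"wz": 0,"fingers": 0},
])

```text
clock: 7.3
eef_pos: [0.5609, 0.1271, 0.0467]
tcp_rot: [0.0, 0.994, 0.114, -0.0]
contact_force: [0.3, -0.6, -2.2]
opening: 0.13
grasp_force: 59.3
```

step_arm([
  {"x": 0,"y": 0,"z": 0.05,"wx": 0,"wy": 0,"wz": 0,"fingers": 0},
  {"x": 0,"y": 0,"z": 0.05,"wx": 0,"wy": 0,"wz": 0,"fingers": 0},
])

```text
clock: 7.5
eef_pos: [0.5609, 0.1271, 0.0463]
tcp_rot: [0.0, 0.994, 0.114, -0.0]
contact_force: [1.4, 0.4, -1.9]
opening: 0.128
grasp_force: 59.3
```

step_arm([
  {"x": 0,"y": 0,"z": 0.05,"wx": 0,"wy": 0,"wz": 0,"fingers": 0},
  {"x": 0,"y": 0,"z": 0.05,"wx": 0,"wy": 0,"wz": 0,"fingers": 0},
])

```text
clock: 7.7
eef_pos: [0.5609, 0.1271, 0.0458]
tcp_rot: [0.0, 0.994, 0.114, -0.0]
contact_force: [1.2, -0.0, -2.0]
opening: 0.125
grasp_force: 59.3
```

step_arm([
  {"x": 0,"y": 0,"z": 0.05,"wx": 0,"wy": 0,"wz": 0,"fingers": 0},
  {"x": 0,"y": 0,"z": 0.05,"wx": 0,"wy": 0,"wz": 0,"fingers": 0},
])

```text
clock: 7.9
eef_pos: [0.5609, 0.1271, 0.0452]
tcp_rot: [0.0, 0.994, 0.114, -0.0]
contact_force: [0.6, 0.4, -2.0]
opening: 0.128
grasp_force: 59.3
```

step_arm([
  {"x": 0,"y": 0,"z": 0.05,"wx": 0,"wy": 0,"wz": 0,"fingers": 0},
  {"x": 0,"y": 0,"z": 0.05,"wx": 0,"wy": 0,"wz": 0,"fingers": 0},
])

```text
clock: 8.1
eef_pos: [0.5609, 0.1271, 0.0447]
tcp_rot: [0.0, 0.994, 0.114, -0.0]
contact_force: [0.7, 0.6, -2.6]
opening: 0.129
grasp_force: 59.3
```

step_arm([
  {"x": 0,"y": 0,"z": 0.05,"wx": 0,"wy": 0,"wz": 0,"fingers": 0},
  {"x": 0,"y": 0,"z": 0.05,"wx": 0,"wy": 0,"wz": 0,"fingers": 0},
])

```text
clock: 8.3
eef_pos: [0.561, 0.1271, 0.0442]
tcp_rot: [-0.0, 0.994, 0.114, 0.0]
contact_force: [-0.1, -0.9, -1.7]
opening: 0.132
grasp_force: 59.3
```

It appears to be dropping over the pin, so I'll go on in slightly larger gentle steps.

step_arm([
  {"x": 0,"y": 0,"z": 0.05,"wx": 0,"wy": 0,"wz": 0,"fingers": 0},
  {"x": 0,"y": 0,"z": 0.1,"wx": 0,"wy": 0,"wz": 0,"fingers": 0},
  {"x": 0,"y": 0,"z": 0.1,"wx": 0,"wy": 0,"wz": 0,"fingers": 0},
])

```text
clock: 8.6
eef_pos: [0.5609, 0.1271, 0.0432]
tcp_rot: [0.0, 0.994, 0.114, -0.0]
contact_force: [0.7, -0.3, -1.0]
opening: 0.127
grasp_force: 59.3
```

step_arm([
  {"x": 0,"y": 0,"z": 0.05,"wx": 0,"wy": 0,"wz": 0,"fingers": 0},
  {"x": 0,"y": 0,"z": 0.1,"wx": 0,"wy": 0,"wz": 0,"fingers": 0},
  {"x": 0,"y": 0,"z": 0.1,"wx": 0,"wy": 0,"wz": 0,"fingers": 0},
])

```text
clock: 8.9
eef_pos: [0.5609, 0.1271, 0.0422]
tcp_rot: [0.0, 0.994, 0.114, -0.0]
contact_force: [0.2, -0.2, -1.3]
opening: 0.128
grasp_force: 59.3
```

step_arm([
  {"x": 0,"y": 0,"z": 0.1,"wx": 0,"wy": 0,"wz": 0,"fingers": 0},
  {"x": 0,"y": 0,"z": 0.15,"wx": 0,"wy": 0,"wz": 0,"fingers": 0},
  {"x": 0,"y": 0,"z": 0.15,"wx": 0,"wy": 0,"wz": 0,"fingers": 0},
])

```text
clock: 9.2
eef_pos: [0.5609, 0.1271, 0.0407]
tcp_rot: [0.0, 0.994, 0.114, -0.0]
contact_force: [0.1, 1.0, -1.5]
opening: 0.131
grasp_force: 59.3
```

step_arm([
  {"x": 0,"y": 0,"z": 0.1,"wx": 0,"wy": 0,"wz": 0,"fingers": 0},
  {"x": 0,"y": 0,"z": 0.15,"wx": 0,"wy": 0,"wz": 0,"fingers": 0},
  {"x": 0,"y": 0,"z": 0.15,"wx": 0,"wy": 0,"wz": 0,"fingers": 0},
])

```text
clock: 9.5
eef_pos: [0.5609, 0.1271, 0.0392]
tcp_rot: [0.0, 0.994, 0.114, -0.0]
contact_force: [-0.5, 1.1, -2.6]
opening: 0.13
grasp_force: 59.3
```

step_arm([
  {"x": 0,"y": 0,"z": 0.1,"wx": 0,"wy": 0,"wz": 0,"fingers": 0},
  {"x": 0,"y": 0,"z": 0.15,"wx": 0,"wy": 0,"wz": 0,"fingers": 0},
  {"x": 0,"y": 0,"z": 0.15,"wx": 0,"wy": 0,"wz": 0,"fingers": 0},
])

```text
clock: 9.8
eef_pos: [0.5609, 0.1271, 0.0377]
tcp_rot: [0.0, 0.994, 0.114, -0.0]
contact_force: [0.4, 0.1, -2.4]
opening: 0.127
grasp_force: 59.3
```

step_arm([
  {"x": 0,"y": 0,"z": 0.05,"wx": 0,"wy": 0,"wz": 0,"fingers": 0},
  {"x": 0,"y": 0,"z": 0.05,"wx": 0,"wy": 0,"wz": 0,"fingers": 0},
])

```text
clock: 10.0
eef_pos: [0.5609, 0.1271, 0.0372]
tcp_rot: [0.0, 0.994, 0.114, -0.0]
contact_force: [-0.6, 0.4, -1.1]
opening: 0.13
grasp_force: 59.3
```

step_arm([
  {"x": 0,"y": 0,"z": 0.03,"wx": 0,"wy": 0,"wz": 0,"fingers": 0},
  {"x": 0,"y": 0,"z": 0.03,"wx": 0,"wy": 0,"wz": 0,"fingers": 0},
])

```text
clock: 10.2
eef_pos: [0.5609, 0.1271, 0.037]
tcp_rot: [-0.0, 0.994, 0.114, -0.0]
contact_force: [-0.3, -0.2, -1.7]
opening: 0.127
grasp_force: 59.3
```

step_arm([
  {"x": 0,"y": 0,"z": 0.04,"wx": 0,"wy": 0,"wz": 0,"fingers": 0},
  {"x": 0,"y": 0,"z": 0.04,"wx": 0,"wy": 0,"wz": 0,"fingers": 0},
])

```text
clock: 10.4
eef_pos: [0.561, 0.1271, 0.0368]
tcp_rot: [0.0, 0.994, 0.114, 0.0]
contact_force: [-1.9, -0.8, 3.3]
opening: 0.128
grasp_force: 60.1
```

step_arm([
  {"x": 0,"y": 0,"z": 0.04,"wx": 0,"wy": 0,"wz": 0,"fingers": 0},
  {"x": 0,"y": 0,"z": 0.04,"wx": 0,"wy": 0,"wz": 0,"fingers": 0},
])

```text
clock: 10.6
eef_pos: [0.561, 0.1271, 0.0368]
tcp_rot: [-0.0, 0.994, 0.114, 0.0]
contact_force: [-3.5, -0.3, 8.8]
opening: 0.128
grasp_force: 61.0
```

Contact came at TCP z = 0.0368, exactly the predicted home height. I'll release and rise.

step_arm([
  {"x": 0,"y": 0,"z": 0,"wx": 0,"wy": 0,"wz": 0,"fingers": 0.2},
  {"x": 0,"y": 0,"z": 0,"wx": 0,"wy": 0,"wz": 0,"fingers": 0.35},
  {"x": 0,"y": 0,"z": 0,"wx": 0,"wy": 0,"wz": 0,"fingers": 0.45},
  {"x": 0,"y": 0,"z": 0,"wx": 0,"wy": 0,"wz": 0,"fingers": 0.45},
  {"x": 0,"y": 0,"z": 0,"wx": 0,"wy": 0,"wz": 0,"fingers": 0.45},
])

```text
clock: 11.1
eef_pos: [0.561, 0.1271, 0.0361]
tcp_rot: [-0.0, 0.994, 0.114, 0.0]
contact_force: [0.2, -1.3, -0.1]
opening: 0.451
grasp_force: 0.0
```

step_arm([
  {"x": 0,"y": 0,"z": -2,"wx": 0,"wy": 0,"wz": 0,"fingers": 0.45},
  {"x": 0,"y": 0,"z": -5,"wx": 0,"wy": 0,"wz": 0,"fingers": 0.45},
  {"x": 0,"y": 0,"z": -9,"wx": 0,"wy": 0,"wz": 0,"fingers": 0.45},
  {"x": 0,"y": 0,"z": -12,"wx": 0,"wy": 0,"wz": 0,"fingers": 0.45},
  {"x": 0,"y": 0,"z": -13,"wx": 0,"wy": 0,"wz": 0,"fingers": 0.45},
])

```text
clock: 11.6
eef_pos: [0.5627, 0.1275, 0.1695]
tcp_rot: [-0.0, 0.994, 0.114, 0.002]
contact_force: [0.0, 0.4, -0.1]
opening: 0.447
grasp_force: 0.0
```

step_arm([
  {"x": -2,"y": 0,"z": 0,"wx": 0,"wy": 0,"wz": 0,"fingers": 0.2},
  {"x": -5,"y": 0,"z": 0,"wx": 0,"wy": 0,"wz": 0,"fingers": 0},
  {"x": -5,"y": 0,"z": 0,"wx": 0,"wy": 0,"wz": 0,"fingers": 0},
  {"x": -5,"y": 0,"z": 0,"wx": 0,"wy": 0,"wz": 0,"fingers": 0},
  {"x": -5,"y": 0,"z": 0,"wx": 0,"wy": 0,"wz": 0,"fingers": 0},
])

```text
clock: 12.1
eef_pos: [0.513, 0.116, 0.166]
tcp_rot: [-0.0, 0.994, 0.114, 0.0]
contact_force: [-0.7, 0.7, 0.2]
opening: -0.001
grasp_force: 0.0
```

```bash
python3 - <<'E'
from h import *
p,r,s=tool(); print(p,s['clock'],s['opening'],r.as_matrix().round(4).tolist())
w=grab('wrist'); np.save('w6.npy',w,allow_pickle=True)
cv2.imwrite('pics/w6.png',cv2.resize(w['pixels'][40:340,140:540],None,fx=2,fy=2,interpolation=cv2.INTER_CUBIC))
E
```

```text
[0.51302154 0.11598593 0.16600052] 12.1 -0.0005230617530041289 [[0.9742, 0.2259, 0.0005], [0.2259, -0.9742, 0.0001], [0.0005, 0.0, -1.0]]
```

View pics/w6.png

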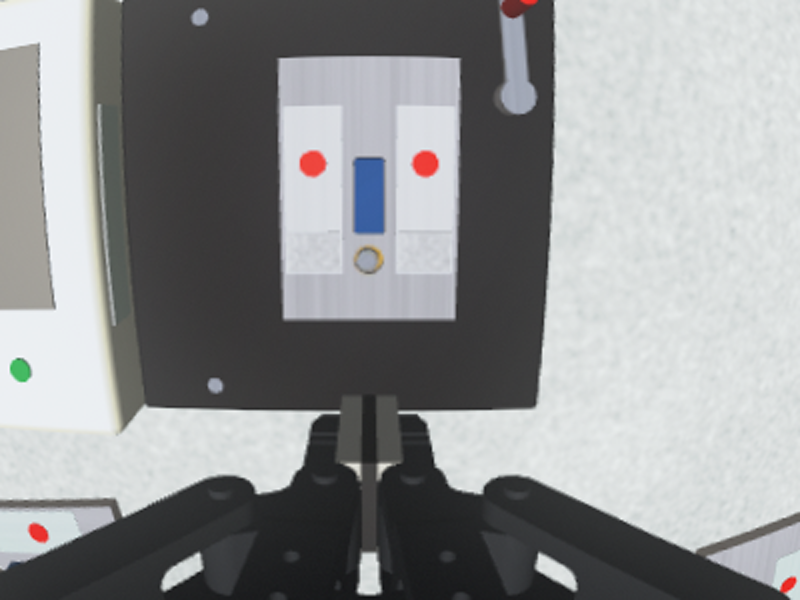

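The carrier is home. The pin sits inside the hole at crop (369,260), and the plate lies square on the deck. The clip's pivot is at (517,97), with the bar running up to the peg at (515,5). Next I'll plan the clip swing: fingers shut, yaw +45° to the deck, pushing the peg along its arc.

```bash
cat > clip.py <<'E'
from h import *
yd=np.radians(13.2); u=np.array([np.cos(yd),np.sin(yd)]); v=np.array([-u[1],u[0]])
def peg_of(w):
    hsv=cv2.cvtColor(w['pixels'],cv2.COLOR_BGR2HSV)
    n,l,st,c=cv2.connectedComponentsWithStats(cv2.inRange(hsv,(0,150,60),(8,255,255)))
    return [(c[i].round(1).tolist(),st[i].tolist(),onz(w,*c[i],.0535)[:2].round(4).tolist()) for i in range(1,n) if st[i,4]>25]
E
python3 - <<'E'
from clip import *
w=np.load('w6.npy',allow_pickle=True).item(); p,r,s=tool()
for q in peg_of(w): print(q)
f=lambda a,b:(140+a/2,40+b/2)
pv=onz(w,*f(517,97),.0395)[:2]; print('pivot seen',pv,'peg foot',onz(w,*f(513,8),.0385)[:2])
C=[onz(w,*f(*q),.032)[:2] for q in [(278,57),(461,57),(456,320),(283,320)]]
print('carrier centre',np.mean(C,0),[round(float(np.linalg.norm(C[i]-C[i-1])),4) for i in range(4)]); d=C[0]+C[1]-C[2]-C[3]; print('yaw',np.degrees(np.arctan2(d[1],d[0])))
cen=np.array([.5222,.1215])+.032*u; P=cen+.05*u-.068*v; print('pivot nominal',P,'deck centre',cen, 'carrier in deck',[(np.mean(C,0)-cen)@k for k in (u,v)])
print('pin in hole', onz(w,*f(369,260),.034)[:2])
E
```

```text
([403.4, 36.6], [397, 31, 13, 12, 108], [0.6603, 0.083])
([295.8, 121.4], [290, 116, 13, 12, 117], [0.5681, 0.153])
([352.4, 121.5], [347, 116, 12, 12, 118], [0.5785, 0.1078])
([626.6, 289.8], [611, 246, 29, 75, 307], [0.4709, -0.3862])
([158.8, 306.1], [155, 302, 9, 9, 62], [0.344, 0.2689])
([533.8, 331.9], [530, 329, 8, 7, 35], [0.3932, -0.1952])
pivot seen [0.61707482 0.07404277] peg foot [0.65620246 0.08467083]
carrier centre [0.56087118 0.12688936] [0.1209, 0.0808, 0.121, 0.0812]
yaw 13.055355073404666
pivot nominal [0.61756133 0.07402141] deck centre [0.55335452 0.12880723] carrier in deck [np.float64(0.006880109625047264), np.float64(-0.003583627759209579)]
pin in hole [0.52998113 0.11998133]
```

step_arm([
  {"x": 3,"y": 1.7,"z": 0,"wx": 0,"wy": 0,"wz": -0.13,"fingers": 0},
  {"x": 6.5,"y": 3.5,"z": 0,"wx": 0,"wy": 0,"wz": -0.26,"fingers": 0},
  {"x": 10,"y": 5.5,"z": 0,"wx": 0,"wy": 0,"wz": -0.39,"fingers": 0},
  {"x": 13,"y": 7.1,"z": 0,"wx": 0,"wy": 0,"wz": -0.52,"fingers": 0},
  {"x": 15.2,"y": 8.25,"z": 0,"wx": 0,"wy": 0,"wz": -0.65,"fingers": 0},
])

```text
clock: 12.65
eef_pos: [0.6816, 0.0691, 0.1656]
tcp_rot: [0.0, 0.904, 0.427, 0.0]
contact_force: [-0.7, 0.0, 0.5]
opening: -0.001
grasp_force: 0.0
```

step_arm([
  {"x": 0,"y": 0,"z": 2,"wx": 0,"wy": 0,"wz": -0.1,"fingers": 0},
  {"x": 0,"y": 0,"z": 5,"wx": 0,"wy": 0,"wz": -0.135,"fingers": 0},
  {"x": 0,"y": 0,"z": 7,"wx": 0,"wy": 0,"wz": -0.135,"fingers": 0},
  {"x": 0,"y": 0,"z": 7,"wx": 0,"wy": 0,"wz": -0.135,"fingers": 0},
  {"x": 0,"y": 0,"z": 7,"wx": 0,"wy": 0,"wz": -0.135,"fingers": 0},
])

```text
clock: 13.15
eef_pos: [0.6793, 0.0698, 0.096]
tcp_rot: [-0.0, 0.875, 0.485, -0.0]
contact_force: [-0.2, 0.3, 0.8]
opening: -0.002
grasp_force: 0.0
```

```bash
python3 - <<'E'
from clip import *
p,r,s=tool(); print(p,r.as_matrix().round(3).tolist(),s['contact_force'])
P=np.array([.617,.074]); ty=r.as_matrix()[:2,1]
for d,th in [(.028,2),(.019,2),(.019,15),(.019,30),(.019,45),(.019,60),(.019,75),(.019,90)]:
    a=yd+np.radians(th); T=P+.04*np.array([np.cos(a),np.sin(a)])+d*ty
    print(d,th,T.round(4),'shift cm',(r.inv().apply(np.r_[T,.048]-p)*100).round(2))
for q in peg_of(grab('wrist')): print(q)
E
```

```text
[0.67934894 0.06982122 0.09599646] [[0.53, 0.848, -0.001], [0.848, -0.53, -0.0], [-0.0, -0.0, -1.0]] [-0.20733265  0.29099804  0.80826611]
0.028 2 [0.6794 0.0697] shift cm [-0.01  0.01  4.8 ]
0.019 2 [0.6717 0.0744] shift cm [-0.01 -0.89  4.8 ]
0.019 15 [0.6684 0.0828] shift cm [ 0.52 -1.62  4.8 ]
0.019 30 [0.6623 0.0913] shift cm [ 0.92 -2.58  4.8 ]
0.019 45 [0.6542 0.0979] shift cm [ 1.05 -3.62  4.8 ]
0.019 60 [0.6447 0.1022] shift cm [ 0.91 -4.66  4.8 ]
0.019 75 [0.6344 0.1039] shift cm [ 0.51 -5.62  4.8 ]
0.019 90 [0.624  0.1029] shift cm [-0.13 -6.45  4.8 ]
([145.5, 196.5], [140, 190, 12, 14, 124], [0.5822, 0.1522])
([279.7, 225.1], [271, 210, 17, 29, 320], [0.6539, 0.0846])
([190.3, 240.1], [184, 234, 13, 13, 130], [0.5923, 0.1084])
```

step_arm([
  {"x": 0,"y": 0.1,"z": 1.5,"wx": 0,"wy": 0,"wz": 0,"fingers": 0},
  {"x": 0,"y": 0.1,"z": 3,"wx": 0,"wy": 0,"wz": 0,"fingers": 0},
  {"x": 0,"y": 0.1,"z": 4.8,"wx": 0,"wy": 0,"wz": 0,"fingers": 0},
  {"x": 0,"y": 0.1,"z": 4.8,"wx": 0,"wy": 0,"wz": 0,"fingers": 0},
])

```text
clock: 13.6
eef_pos: [0.6774, 0.069, 0.0446]
tcp_rot: [-0.001, 0.874, 0.485, -0.002]
contact_force: [-0.9, 0.4, -0.5]
opening: -0.0
grasp_force: 0.0
```

step_arm([
  {"x": 0,"y": -0.4,"z": 0,"wx": 0,"wy": 0,"wz": 0,"fingers": 0},
  {"x": 0,"y": -0.99,"z": 0,"wx": 0,"wy": 0,"wz": 0,"fingers": 0},
  {"x": 0.5,"y": -1.7,"z": 0,"wx": 0,"wy": 0,"wz": 0,"fingers": 0},
  {"x": 0.9,"y": -2.65,"z": 0,"wx": 0,"wy": 0,"wz": 0,"fingers": 0},
  {"x": 1.05,"y": -3.7,"z": 0,"wx": 0,"wy": 0,"wz": 0,"fingers": 0},
])

```text
clock: 14.1
eef_pos: [0.6544, 0.0989, 0.049]
tcp_rot: [0.0, 0.874, 0.485, 0.001]
contact_force: [4.0, 0.0, 1.1]
opening: 0.002
grasp_force: 1.2
```

```bash
python3 - <<'E'
from clip import *
p,r,s=tool(); print(p,s['contact_force'])
w=grab('wrist'); P=np.array([.617,.074])
for q in peg_of(w):
    d=np.array(q[2])-P; print(q,np.linalg.norm(d),np.degrees(np.arctan2(d[1],d[0]))-13.2)
cv2.imwrite('pics/w7.png',cv2.resize(w['pixels'][80:340,160:480],None,fx=2.3,fy=2.3))
E
```

```text
[0.65444606 0.09893445 0.0489936 ] [4.00402898 0.02874978 1.09381505]
([158.0, 235.0], [151, 227, 16, 17, 201], [0.5833, 0.1552]) 0.0879154707659579 99.33965391703829
([285.2, 260.3], [274, 239, 25, 43, 627], [0.6362, 0.1081]) 0.03913374502906667 47.41832004733294
([215.6, 286.4], [209, 281, 16, 13, 138], [0.5931, 0.1142]) 0.04676804464589044 107.53264169658206
```

View pics/w7.png

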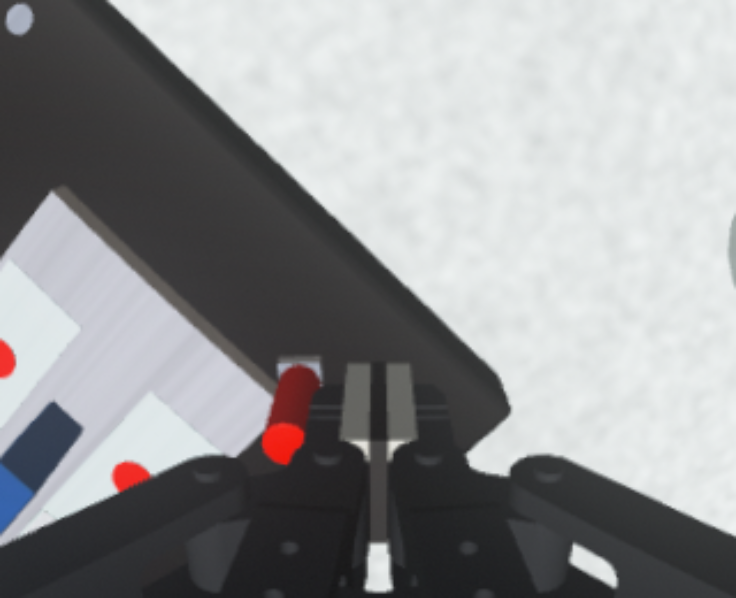

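The picture shows the shut finger pushing the red peg, top at crop (283,443), with the clip at about 46° as planned. I'll continue along the arc.

step_arm([
  {"x": -0.03,"y": -0.5,"z": 0,"wx": 0,"wy": 0,"wz": 0,"fingers": 0},
  {"x": -0.14,"y": -1.04,"z": 0,"wx": 0,"wy": 0,"wz": 0,"fingers": 0},
  {"x": -0.3,"y": -1.5,"z": 0,"wx": 0,"wy": 0,"wz": 0,"fingers": 0},
  {"x": -0.54,"y": -2.0,"z": 0,"wx": 0,"wy": 0,"wz": 0,"fingers": 0},
  {"x": -0.54,"y": -2.0,"z": 0,"wx": 0,"wy": 0,"wz": 0,"fingers": 0},
])

```text
clock: 14.65
eef_pos: [0.6329, 0.1036, 0.048]
tcp_rot: [-0.0, 0.874, 0.485, -0.001]
contact_force: [-0.4, -0.3, -0.2]
opening: 0.001
grasp_force: 0.0
```

step_arm([
  {"x": -0.2,"y": -0.3,"z": 0,"wx": 0,"wy": 0,"wz": 0,"fingers": 0},
  {"x": -0.4,"y": -0.6,"z": 0,"wx": 0,"wy": 0,"wz": 0,"fingers": 0},
  {"x": -0.4,"y": -0.6,"z": 0,"wx": 0,"wy": 0,"wz": 0,"fingers": 0},
])

```text
clock: 14.95
eef_pos: [0.6263, 0.1033, 0.0481]
tcp_rot: [-0.0, 0.875, 0.485, -0.0]
contact_force: [0.9, -0.6, 0.4]
opening: 0.0
grasp_force: 0.0
```

```bash
python3 - <<'E'
from clip import *
p,r,s=tool(); print(p,s['contact_force'],s['clock'])
P=np.array([.617,.074])
for q in peg_of(grab('wrist')):
    d=np.array(q[2])-P; print(q,np.linalg.norm(d),np.degrees(np.arctan2(d[1],d[0]))-13.2)
E
```

```text
[0.62626713 0.10327848 0.04806728] [ 0.87663203 -0.56487485  0.35532786] 14.95
([192.1, 219.4], [184, 211, 17, 18, 253], [0.5798, 0.1558]) 0.08986144890886191 101.25450843281386
([283.9, 261.9], [274, 240, 21, 43, 550], [0.6074, 0.1124]) 0.03958181400592953 90.8362434679264
([255.0, 273.5], [246, 268, 19, 12, 165], [0.5903, 0.1145]) 0.048509174390005835 110.19523764362114
```

step_arm([
  {"x": 0,"y": 0.8,"z": 0,"wx": 0,"wy": 0,"wz": 0,"fingers": 0},
  {"x": 0,"y": 1.5,"z": 0,"wx": 0,"wy": 0,"wz": 0,"fingers": 0},
  {"x": 0,"y": 1.5,"z": -4,"wx": 0,"wy": 0,"wz": 0,"fingers": 0},
  {"x": 0,"y": 1.5,"z": -8,"wx": 0,"wy": 0,"wz": 0,"fingers": 0},
  {"x": 0,"y": 1.5,"z": -12,"wx": 0,"wy": 0,"wz": 0,"fingers": 0},
])

```text
clock: 15.5
eef_pos: [0.64, 0.0951, 0.1693]
tcp_rot: [-0.0, 0.875, 0.485, -0.0]
contact_force: [1.6, -0.1, 0.4]
opening: -0.0
grasp_force: 0.0
```

step_arm([
  {"x": -4,"y": 0,"z": 0,"wx": 0,"wy": 0,"wz": 0,"fingers": 0},
  {"x": -8,"y": 0,"z": 0,"wx": 0,"wy": 0,"wz": 0,"fingers": 0},
  {"x": -10,"y": 0,"z": 0,"wx": 0,"wy": 0,"wz": 0,"fingers": 0},
  {"x": -10,"y": 0,"z": 0,"wx": 0,"wy": 0,"wz": 0,"fingers": 0},
  {"x": -10,"y": 0,"z": 0,"wx": 0,"wy": 0,"wz": 0,"fingers": 0},
])

```text
clock: 16.0
eef_pos: [0.5875, 0.0106, 0.1683]
tcp_rot: [-0.0, 0.875, 0.484, 0.0]
contact_force: [0.7, 0.4, -1.1]
opening: -0.002
grasp_force: 0.0
```

```bash
python3 - <<'E'
from clip import *
p,r,s=tool(); print(p,s['contact_force'],s['clock'])
w=grab('wrist'); P=np.array([.617,.074])
for q in peg_of(w):
    d=np.array(q[2])-P; print(q,np.linalg.norm(d),np.degrees(np.arctan2(d[1],d[0]))-13.2)
cv2.imwrite('pics/w8.png',cv2.resize(w['pixels'][10:310,120:520],None,fx=2,fy=2,interpolation=cv2.INTER_CUBIC))
E
```

```text
[0.58748198 0.01058488 0.16834251] [ 0.6971494   0.44073912 -1.06048703] 16.0
([222.2, 71.3], [217, 66, 11, 12, 97], [0.5713, 0.1483]) 0.08722946749808802 108.39459294578845
([279.4, 77.0], [274, 72, 12, 11, 108], [0.6089, 0.1153]) 0.04208681503749126 87.89634248668577
([259.9, 106.8], [255, 101, 11, 12, 106], [0.5817, 0.1034]) 0.0459396343041605 127.01039763070845
([37.7, 124.6], [35, 120, 6, 10, 49], [0.35, 0.2605]) 0.32568581485843073 131.8656286608838
([27.0, 163.4], [25, 159, 5, 10, 39], [0.2974, 0.2412]) 0.3606937759374287 139.1835074223874
```

View pics/w8.png

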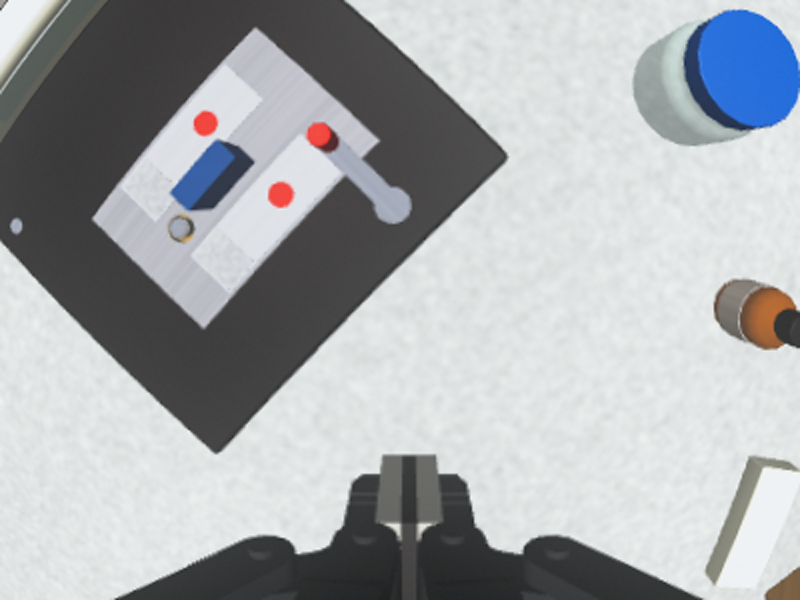

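The picture shows the clip bar from the pivot at (392,205) to the peg at (320,134). It is parallel to the carrier's end edge, at about 90°. The carrier is seated with the pin visible in the hole at (180,228), and the robot is clear, so I'll hand in.

```bash
python3 -c "
from bench import ctrl
print(ctrl.finish_job())"
```

```text
the job is handed in; nothing more can be done
None
```

The job is handed in at about 16 s, with no verdict returned: the smallest carrier is home over the pin, flush and square, the clip is swung to about 90° across it, and the arm is clear of everything.

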